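Lock the floating bed of a proof press with its interlocked clamp levers

ROBOT

A 6-joint arm with a two-finger parallel gripper is mounted at the origin on a cart in front of the work surface, level with it; the furniture and walls round the work are solid. World frame = base frame: x ahead of the robot, y to its left, z up, the work surface at z = 0. Lengths are in m, angles in rad, forces in N, time in s.
With the tool pointing down it reaches from about 0.325 to 0.9 m from the base axis. Payload 3.5 kg.
Tool frame: the origin (TCP) lies midway between the tips of the shut fingers; the grasp point (between the pads) lies 19 mm behind it; z points along the fingers, y is the line along which they close (so a half turn about z gives the same grasp; the last joint's range is limited). The gripper opens to 85 mm and grips with 20 to 120 N. Pads are 22 mm wide; open, the fingers measure 114 mm over their backs; the gripper's body (76 mm by 85 mm) begins 54 mm behind the grasp point. The pads swing forward as they close: fully open they stand 13 mm farther back than shut.
Start: joints at [-1.418, 0.276, -0.026, 1.268, 0, 1.467], TCP at [0.158, -0.605, 0.231] pointing down, gripper open.
Joint ranges: [-3.12, 3.12], [-0.85, 1.88], [-1.08, 1.24], [-1.95, 2.15], [-1.57, 1.53], [-3.14, 3.14]. Speed limits (rad/s): [2.57, 2.57, 3.14, 3.14, 3.14, 3.14].

INTERFACE

Orientations are given as a unit quaternion [x, y, z, w].
In Python, from workcell import r gives the robot as it stands.
- The arm moves only by the tool play_rows, never from a script. Its argument "motion" is a list of rows, each a list of 3 entries, a list of its own where there are three numbers: the finger opening in mm, from 0 to 85.4, then the shift along the world's x, y, z in mm, then the turn, a rotation vector about the world's x, y, z in degrees. A call has 1 to 5 rows; each row is the pose to reach, as a shift and turn from the pose commanded when the call began; what a row does not reach only later rows make up. A row lasts 1/8 s, in which the tool goes at most 62.5 mm and 10.7 degrees, less where a joint would pass 70% of its speed; a pose out of reach is approached as far as the arm can. A call with a gripper value outside its range is refused whole. The fingers move at their own pace and stop on an object; "newtons" is the grip in N (left out, the last holds). Time passes only in rows, so rows that repeat a pose let the fingers close. It gives the time, the measured TCP pose, the force, the opening and the grip force at its end, in the units of the state.
- r.read_state(): the state, without advancing time (a new reading comes with each control period).
- r.read_camera(name): name is "scene" or "top"; returns a dict with "frame" (480x640x3 uint8, red, green, blue), "fx", "fy", "cx", "cy" (pixels), "dist_coeffs" ([k1, k2, p1, p2, k3] as OpenCV has them; the pictures are not rectified), "T" (4x4, takes a point from camera to world coordinates). Camera axes: x right, y up, looking along -z (the intrinsics and any distortion apply to the point x, -y, -z); pixel columns grow to the right and rows downward; lengths in m; the calibration is good to about 2 mm. A picture is of the moment at which its call begins. There is no depth.
- r.finish_job(): hands the job in; it is judged then, once.
Trained networks look in a picture, given as the dict that the camera call returned (one of the last four; its "shot" number tells which), for a name from the list of things; names that differ only in an ending like _2 or _b are one class to them, and where a whole thing is asked for, a point or a joint stands for the part that bears it (a point fixed in the world has none). Each returns a list of dicts, best first, with "confidence" (0 to 1); they miss things now and then, are a little off and sometimes report something else, mostly with a low value. They report only what shows in the picture. A call takes as long as a camera call.
- r.trace(picture, target): "pixels" (480x640 bool, what is visible of it) and "position" ([column, row] in pixels, amid what is visible of it).
The state is a dict: "time_s": time; "joint_positions": joint angles; "qvel": joint speeds; "joint_torque": joint torques, N m; "eef_pos": TCP position; "ee_rot": TCP orientation; "ft_force": force on the tool from outside, world axes, zero at the start; "ft_torque": the same for the moment, N m; "finger_gap": opening from 0.0 (shut) to 1.0 (fully open); "grip_force": force on a finger pad.
Only numpy, scipy, OpenCV 4.12 (cv2) and the standard library are available. Lean on these libraries where they do the work, as an engineer would, in place of code of your own. Each camera call takes 0.05 s, during which the arm holds its last target. There are 200 camera calls.

TASK

Lock the floating bed of the bench proof press in register: throw its three clamp levers all the way over, away from you, until each is fully home at its stop. The levers are interlocked through the bed, which was left lying off centre on its saddle, which way cannot be seen from outside: at first only one lever is free, and each clamp that goes home centres the bed and so frees another. Feel gently for the free one, leave a locked lever at once, never force a lever against its lock or stop, and leave the tools on the bench where they lie.

Things in the scene. Friction and masses are not known exactly. Their poses are not given: they have to be found in the camera images.
- press: bench proof press, cast iron, base 250 (x) by 290 (y) mm, fixed cream cylinder up to z = 155 mm; fixed. Origin: centre of its underside; x points from its front (levers, robot side) to the cylinder, y to its left, z up. A front housing 72 mm high carries three black levers at y = +85, 0, -85 mm between round steel plates up to z = 129 mm; all pivot on one shaft along y at x = -70, z = 85 mm
- clamp_left (a joint): left lever, pushes the bed off its left side: 0 rad = off, leaning 0.40 rad to the front; 0.80 = fully home at its stop, leaning 0.40 rad to the cylinder, swinging along +x. Stays where it is left. Free: runs at 2 to 5 N square to the handle (twice that if fingers rub along it) up to its stop. Locked: gives up to 20 mm at the handle, then the push rises steeply; over 20 N strains it
- clamp_middle (a joint): middle lever, pushes the bed saddle off its front end: 0 rad = off, leaning 0.40 rad to the front; 0.80 = fully home at its stop, leaning 0.40 rad to the cylinder, swinging along +x. Stays where it is left. Free: runs at 2 to 5 N square to the handle (twice that if fingers rub along it) up to its stop. Locked: gives up to 20 mm at the handle, then the push rises steeply; over 20 N strains it
- clamp_right (a joint): right lever, pushes the bed off its right side: 0 rad = off, leaning 0.40 rad to the front; 0.80 = fully home at its stop, leaning 0.40 rad to the cylinder, swinging along +x. Stays where it is left. Free: runs at 2 to 5 N square to the handle (twice that if fingers rub along it) up to its stop. Locked: gives up to 20 mm at the handle, then the push rises steeply; over 20 N strains it
- clamp_left_grip (a point): point on the axis of the left lever's handle, 135 mm from the pivot; moves with the lever
- clamp_middle_grip (a point): point on the axis of the middle lever's handle, 135 mm from the pivot; moves with the lever
- clamp_right_grip (a point): point on the axis of the right lever's handle, 135 mm from the pivot; moves with the lever
- clamp_left_lever: the whole left lever: a steel bar 16 mm wide with a round black handle 23 mm thick from 92 to 160 mm from the pivot; origin on the pivot, its axes equal the press's at 0 rad and turn about y
- clamp_middle_lever: the whole middle lever: a steel bar 16 mm wide with a round black handle 23 mm thick from 92 to 160 mm from the pivot; origin on the pivot, its axes equal the press's at 0 rad and turn about y
- clamp_right_lever: the whole right lever: a steel bar 16 mm wide with a round black handle 23 mm thick from 92 to 160 mm from the pivot; origin on the pivot, its axes equal the press's at 0 rad and turn about y
- planer_block: wooden planer block, 68x152x40 mm, lies on the bench as a bystander; origin under its centre
- type_brush: wooden type brush, 40x177x42 mm, bystander; origin under its centre
- quoin_key: steel T-shaped quoin key, 70x105x10 mm, bystander; origin under its centre
- ink_tin: round ink tin with a black lid, 88x86x47 mm, bystander; origin under its centre
- composing_stick: steel composing stick, 62x250x31 mm, bystander; origin under its centre
- brayer: hand roller with wooden handle, 110x179x33 mm, lies on a stone ink slab as a bystander; origin under its centre

How it is judged:
On the way, in this order (a step that is already met when the one before it is completed fails the run):
1. a first clamp lever is fully home (value of joint any of clamp_left, clamp_middle, clamp_right above 0.75 rad), for 0.1 s.
2. a second clamp lever is fully home ((value of joint each of clamp_left, clamp_middle above 0.75 rad or value of joint each of clamp_left, clamp_right above 0.75 rad or value of joint each of clamp_middle, clamp_right above 0.75 rad)), for 0.1 s.
At the end, for the whole second after the job is handed in: all three clamp levers stand fully home (above 0.75 rad of 0.80) and at rest (value of joint each of clamp_left, clamp_middle, clamp_right above 0.75 rad and velocity of joint each of clamp_left, clamp_middle, clamp_right below 0.05 rad/s); the robot touches nothing.
It fails at once if a lever is forced: its lock or stop inside the press carries over 60 N (about 20 N of push at the handle) (contact force between any of clamp_left_lever, clamp_middle_lever, clamp_right_lever and press above 60 N).
It fails at once if a bystander is shifted by more than 20 mm (distance of any of planer_block, type_brush, quoin_key, ink_tin, composing_stick, brayer from where it was at the start of the episode above 0.02 m).
It also fails if it takes over 67 s, if anything falls off the work surface, if the arm or the gripper's body presses on something with over 40 N, if the wrist force passes 120 N, or if a joint passes its speed limit or range.

## Working session

There is one attempt and no reset: what is moved stays moved. The work goes in short steps, Python scripts to look and compute and a tool call to move; the robot and the scene stay as the last step left them, time stands still between calls to the robot, and variables do not carry over. Pictures are saved under pics/ and viewed, at most 10 in all, crops included, and the job is handed in when it is done.

Besides the shell and the picture viewer there is one more tool, called after ">>>" as name([rows], argument=value, ...), one row to a line, values as JSON. play_rows: Moves the arm, as the interface text tells. Its arguments: {"type":"object","properties":{"motion":{"type":"array","items":{"type":"array"}},"newtons":{"type":"number"}},"required":["motion"]}

```bash
mkdir -p pics; cat > h.py <<'E'
import numpy as np, cv2
from workcell import r
def ray(p,uv):
    K=np.array([[p['fx'],0,p['cx']],[0,p['fy'],p['cy']],[0,0,1]],float)
    n=cv2.undistortPoints(np.array([[uv]],float),K,np.array(p['dist_coeffs'],float))[0,0]
    T=np.array(p['T']); d=T[:3,:3]@np.array([n[0],-n[1],-1.]); return T[:3,3],d/np.linalg.norm(d)
def atz(p,uv,z):
    o,d=ray(p,uv); return o+d*(z-o[2])/d[2]
def proj(p,X):
    T=np.array(p['T']); c=T[:3,:3].T@(np.asarray(X,float)-T[:3,3])
    K=np.array([[p['fx'],0,p['cx']],[0,p['fy'],p['cy']],[0,0,1]],float)
    return cv2.projectPoints(np.array([[c[0],-c[1],-c[2]]]),np.zeros(3),np.zeros(3),K,np.array(p['dist_coeffs'],float))[0][0,0]
def tri(a,b):
    A=np.zeros((3,3));v=np.zeros(3)
    for o,d in(a,b):
        M=np.eye(3)-np.outer(d,d);A+=M;v+=M@o
    return np.linalg.solve(A,v)
E
python3 - <<'E'
from h import *
P={n:r.read_camera(n) for n in('scene','top')}
for n,p in P.items():
    cv2.imwrite(f'pics/{n}0.png',p['frame'][:,:,::-1]); print(n,np.round(p['T'],3)[:3,3])
for t in ['clamp_left_grip','clamp_middle_grip','clamp_right_grip','press','planer_block','type_brush','quoin_key','ink_tin','composing_stick','brayer']:
    R={}
    for n,p in P.items():
        L=r.trace(p,t)
        if L: R[n]=L[0]['position']; print(t,n,[(round(l['confidence'],2),np.round(l['position'])) for l in L[:3]])
    if len(R)==2: print('   tri',tri(ray(P['scene'],R['scene']),ray(P['top'],R['top'])).round(3))
    if 'top' in R: print('   top z.2/.02',atz(P['top'],R['top'],.2).round(3),atz(P['top'],R['top'],.02).round(3))
print(r.read_state())
E
```

```text
scene [-0.082  0.938  1.336]
top [0.29  0.061 1.485]
clamp_left_grip scene [(0.65, array([347., 231.]))]
clamp_left_grip top [(0.67, array([350., 252.]))]
   tri [ 0.483 -0.029  0.194]
   top z.2/.02 [ 0.48  -0.029  0.2  ] [ 0.506 -0.042  0.02 ]
clamp_middle_grip scene [(0.69, array([359., 212.]))]
clamp_middle_grip top [(0.48, array([381., 247.]))]
   tri [ 0.502 -0.122  0.184]
   top z.2/.02 [ 0.496 -0.121  0.2  ] [ 0.525 -0.147  0.02 ]
clamp_right_grip scene [(0.58, array([372., 193.]))]
clamp_right_grip top [(0.61, array([405., 239.]))]
   tri [ 0.517 -0.194  0.198]
   top z.2/.02 [ 0.521 -0.192  0.2  ] [ 0.553 -0.228  0.02 ]
press scene [(0.95, array([320., 236.]))]
press top [(0.6, array([367., 218.])), (0.48, array([432., 278.]))]
   tri [ 0.619 -0.095  0.037]
   top z.2/.02 [ 0.582 -0.078  0.2  ] [ 0.623 -0.097  0.02 ]
planer_block scene [(0.75, array([429., 204.])), (0.37, array([200., 324.]))]
planer_block top [(0.57, array([474., 276.])), (0.54, array([406., 238.]))]
   tri [ 0.433 -0.461 -0.001]
   top z.2/.02 [ 0.415 -0.39   0.2  ] [ 0.432 -0.453  0.02 ]
type_brush scene
[... 961 characters left out ...]
': 1.1, 'joint_positions': array([-1.41839691e+00,  2.76420353e-01, -2.63881104e-02,  1.26799278e+00,
       -1.10977988e-05,  1.46735727e+00]), 'qvel': array([-0.0017714 ,  0.0010231 ,  0.00050828, -0.00150358, -0.00034821,
       -0.00050401]), 'joint_torque': array([ 1.16942698e-03, -4.45503795e+01,  2.95570314e+01,  8.93884135e-04,
       -6.34492744e-05,  9.11550217e-06]), 'eef_pos': array([ 0.15812497, -0.60467281,  0.23130625]), 'ee_rot': array([ 9.91829485e-01,  1.27570655e-01, -5.60737868e-06, -2.32044314e-06]), 'ft_force': array([ 0.21811725, -0.35450864, -0.21288896]), 'ft_torque': array([-0.03121055, -0.0398711 , -0.00690974]), 'grip_force': 0.0, 'finger_gap': 1.0005464361411016}
```

```bash
python3 - <<'E'
import cv2
for n,(x,y) in {'scene':(260,140),'top':(300,150)}.items():
    i=cv2.imread(f'pics/{n}0.png')[y:y+150,x:x+200]; cv2.imwrite(f'pics/{n}c.png',cv2.resize(i,(800,600),interpolation=cv2.INTER_CUBIC))
E
```

```text
(no output)
```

View pics/scenec.png

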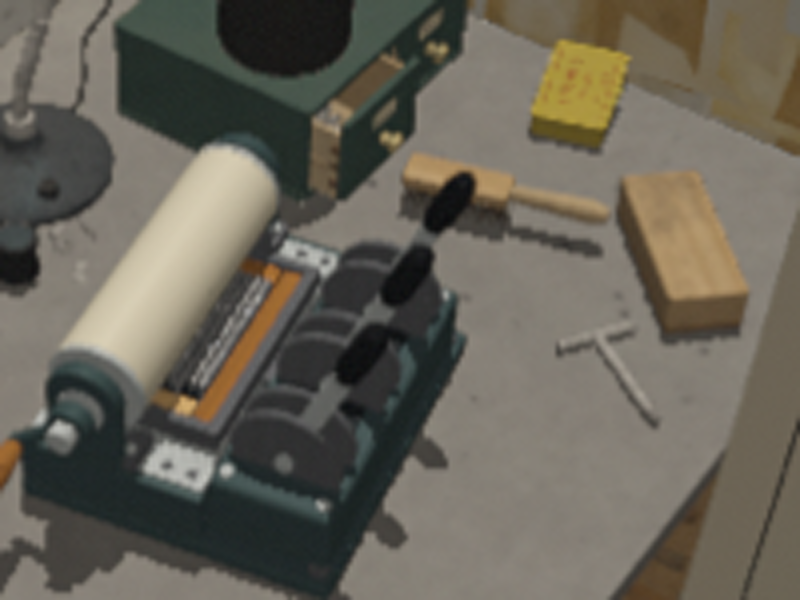

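View pics/topc.png

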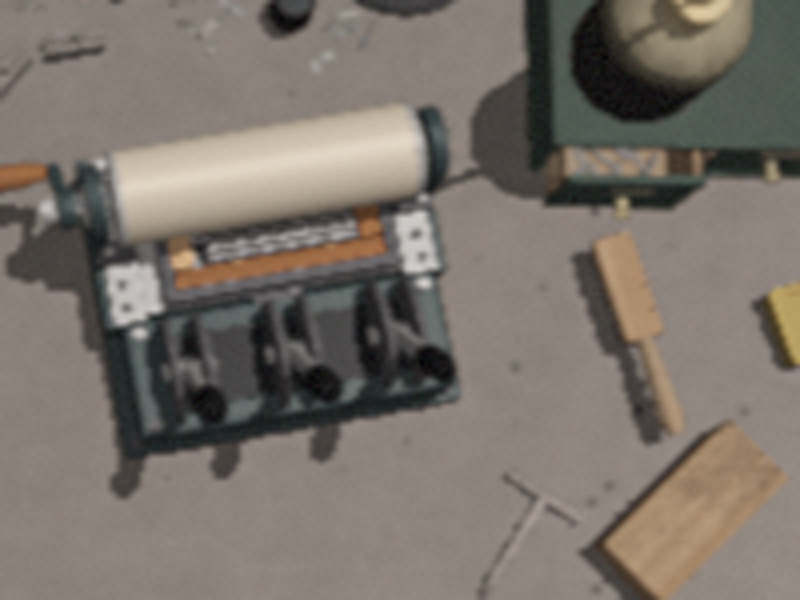

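The scene view shows the three black handles at about (351,228), (362,209) and (372,191), all leaning to the front. In the top view they are at about (352,251), (379,246) and (408,240). Next I fit the press pose.

```bash
cat >> h.py <<'E'
from scipy.spatial.transform import Rotation as Ro
def P2W(q,X):
    c,s=np.cos(q[2]),np.sin(q[2]); return np.array([q[0]+c*X[0]-s*X[1],q[1]+s*X[0]+c*X[1],X[2]])
def tool(q,y,a,rad,d):
    """TCP pose: lever y, lever angle a, distance rad along lever, d behind its axis"""
    t=a-.4; X=[-.07+rad*np.sin(t)-d*np.cos(t),y,.085+rad*np.cos(t)+d*np.sin(t)]
    R=Ro.from_rotvec(t*np.array([-np.sin(q[2]),np.cos(q[2]),0]))*Ro.from_euler('z',q[2])*Ro.from_euler('x',np.pi)
    return P2W(q,X),R
E
python3 - <<'E'
from h import *
from scipy.optimize import least_squares
P={n:r.read_camera(n) for n in('scene','top')}
obs={'top':[(352,250.75),(379.5,245.75),(408,240.5)],'scene':[(350.75,228.25),(362,209.25),(372.5,190.75)]}
Y=(.085,0,-.085)
X=lambda y:[-.07-.126*np.sin(.4),y,.085+.126*np.cos(.4)]
f=lambda q:np.concatenate([proj(P[n],P2W(q,X(y)))-o for n in obs for y,o in zip(Y,obs[n])])
s=least_squares(f,[.62,-.1,.19]);q=s.x;print(q,s.fun.round(1));np.save('q.npy',q)
for c in [(-.125,.145,.03),(-.125,-.145,.03)]: print([ (n,proj(P[n],P2W(q,c)).round(1)) for n in P])
st=r.read_state();p0=st['eef_pos'];R0=Ro.from_quat(st['ee_rot'])
for y in Y:
  for a,d in[(0,.06),(0,.025),(.8,.025)]:
    p,R=tool(q,y,a,.115,d);print(y,a,d,((p-p0)*1e3).round(),np.degrees((R*R0.inv()).as_rotvec()).round(1),p.round(3))
E
```

```text
[ 0.6140634  -0.09412797  0.19987045] [-0.   0.6  0.8  0.5  0.4  0.6 -0.7  0.4 -0.7 -0.2 -0.6 -0.1]
[('scene', array([340.8, 285.1])), ('top', array([330.7, 263.9]))]
[('scene', array([375.8, 220.1])), ('top', array([416.1, 248.3]))]
0.085 0 0.06 [272. 560. -64.] [  5.2 -22.3  -3.2] [ 0.431 -0.045  0.168]
0.085 0 0.025 [304. 566. -50.] [  5.2 -22.3  -3.2] [ 0.462 -0.038  0.181]
0.085 0.8 0.025 [392. 584. -31.] [-5.2 22.3 -3.2] [ 0.55  -0.02   0.201]
0 0 0.06 [289. 477. -64.] [  5.2 -22.3  -3.2] [ 0.447 -0.128  0.168]
0 0 0.025 [321. 483. -50.] [  5.2 -22.3  -3.2] [ 0.479 -0.121  0.181]
0 0.8 0.025 [409. 501. -31.] [-5.2 22.3 -3.2] [ 0.567 -0.104  0.201]
-0.085 0 0.06 [306. 393. -64.] [  5.2 -22.3  -3.2] [ 0.464 -0.211  0.168]
-0.085 0 0.025 [338. 400. -50.] [  5.2 -22.3  -3.2] [ 0.496 -0.205  0.181]
-0.085 0.8 0.025 [426. 418. -31.] [-5.2 22.3 -3.2] [ 0.584 -0.187  0.201]
```

>>> play_rows([
  [0, [30, 40, 30], [0, 0, 0]],
  [0, [60, 90, 40], [0, 0, 0]],
  [0, [100, 135, 40], [0, 0, 0]],
  [0, [140, 180, 40], [0, 0, -3.2]],
  [0, [180, 225, 40], [0, 0, -3.2]],
])

```text
time_s: 1.82
eef_pos: [0.3392, -0.3782, 0.2717]
ee_rot: [0.995, 0.099, 0.0, 0.0]
ft_force: [0.7, 0.0, -0.4]
finger_gap: -0.001
grip_force: 0.0
```

>>> play_rows([
  [0, [30, 40, -10], [1, -6, 0]],
  [0, [60, 85, -30], [3, -12, 0]],
  [0, [95, 125, -60], [4, -18, 0]],
  [0, [126, 168, -104], [5.2, -22.3, 0]],
  [0, [126, 168, -104], [5.2, -22.3, 0]],
])

```text
time_s: 2.45
eef_pos: [0.4601, -0.206, 0.1619]
ee_rot: [0.976, 0.098, 0.193, -0.03]
ft_force: [-1.4, -0.3, -0.4]
finger_gap: -0.002
grip_force: 0.0
```

```bash
cat >> h.py <<'E'
def where(y):
    """lever frame pose of the tool in the press frame"""
    q=np.load('q.npy');st=r.read_state();p=st['eef_pos'];c,s=np.cos(q[2]),np.sin(q[2]);dx=p[0]-q[0];dy=p[1]-q[1]
    print('t',round(st['time_s'],2),'press xyz mm',np.round([1e3*(c*dx+s*dy),1e3*(-s*dx+c*dy),1e3*p[2]],1),'F',st['ft_force'].round(1),'gap',st['finger_gap'])
    return st,q
E
python3 - <<'E'
from h import *
st,q=where(0)
p,R=tool(q,-.085,0,.115,.03);print(((p-st['eef_pos'])*1e3).round(),np.degrees((R*Ro.from_quat(st['ee_rot']).inv()).as_rotvec()).round(1),st['joint_positions'].round(2))
for n in('scene','top'):
  pc=r.read_camera(n);u,v=(260,120) if n=='scene' else (290,150)
  cv2.imwrite(f'pics/{n}1.png',cv2.resize(pc['frame'][v:v+150,u:u+200,::-1],(600,450)))
a=cv2.hconcat([cv2.resize(cv2.imread(f'pics/{n}1.png'),(400,300)) for n in('scene','top')]);cv2.imwrite('pics/b1.png',a)
E
```

```text
t 2.45 press xyz mm [-173.1  -79.   161.9] F [-1.4 -0.3 -0.4] gap -0.0017723401706267422
[31.  0. 17.] [-1.1 -0.6 -0.3] [-0.74 -0.05 -0.61  0.79  0.33  2.24]
```

View pics/b1.png

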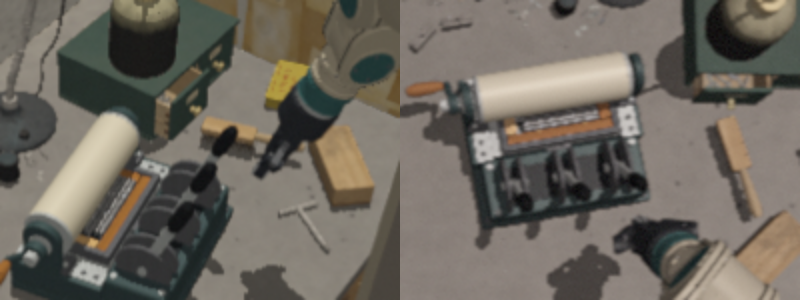

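>>> play_rows([
  [0, [16, 0, 9], [-1, -0.6, -0.3]],
  [0, [31, 0, 17], [-1, -0.6, -0.3]],
  [0, [31, 0, 17], [-1, -0.6, -0.3]],
])

```text
time_s: 2.92
eef_pos: [0.498, -0.2135, 0.1872]
ee_rot: [0.974, 0.098, 0.203, -0.014]
ft_force: [0.1, -0.0, 0.2]
finger_gap: -0.0
grip_force: 0.0
```

>>> play_rows([
  [0, [2, 0.4, 1], [0, 0, 0]],
  [0, [4, 0.8, 1.6], [0, 0, 0]],
  [0, [5.4, 1.1, 2.3], [0, 0, 0]],
  [0, [5.4, 1.1, 2.3], [0, 0, 0]],
])

```text
time_s: 3.42
eef_pos: [0.4999, -0.2106, 0.1861]
ee_rot: [0.975, 0.097, 0.2, -0.016]
ft_force: [-2.7, -1.3, 0.4]
finger_gap: 0.001
grip_force: 1.0
```

```bash
python3 - <<'E'
from h import *
st,q=where(0)
for a in(0,.05,.1,.15):
  p,R=tool(q,-.085,a,.115,.0225);print(a,((p-st['eef_pos'])*1e3).round(1),np.degrees((R*Ro.from_quat(st['ee_rot']).inv()).as_rotvec()).round(1))
E
```

```text
t 3.42 press xyz mm [-135.   -91.5  186.1] F [-2.7 -1.3  0.4] gap 0.0013834487994411912
0 [-1.7  6.2 -3.9] [0.4 0.4 0.2]
0.05 [ 3.1  7.2 -0.8] [-0.2  3.2  0.2]
0.1 [8.1 8.2 2.1] [-0.8  6.   0.2]
0.15 [13.2  9.3  4.8] [-1.3  8.8  0.2]
```

>>> play_rows([
  [0, [2.5, 0.6, 1.3], [-0.3, 1.4, 0]],
  [0, [4.9, 1.2, 2.6], [-0.6, 2.8, 0]],
  [0, [4.9, 1.2, 2.6], [-0.6, 2.8, 0]],
])

```text
time_s: 3.8
eef_pos: [0.5061, -0.2091, 0.1894]
ee_rot: [0.979, 0.098, 0.177, -0.013]
ft_force: [-3.1, -1.1, 0.1]
finger_gap: 0.001
grip_force: 1.2
```

>>> play_rows([
  [0, [2.5, 0.6, 1.3], [-0.3, 1.4, 0]],
  [0, [4.9, 1.2, 2.6], [-0.6, 2.8, 0]],
  [0, [4.9, 1.2, 2.6], [-0.6, 2.8, 0]],
])

```text
time_s: 4.18
eef_pos: [0.5112, -0.208, 0.1921]
ee_rot: [0.983, 0.099, 0.152, -0.011]
ft_force: [-1.8, -0.3, -0.2]
finger_gap: -0.0
grip_force: 1.0
```

>>> play_rows([
  [0, [2.0, 0.4, 1.0], [-0.2, 1.1, 0]],
  [0, [3.4, 0.8, 1.7], [-0.4, 1.9, 0]],
])

```text
time_s: 4.42
eef_pos: [0.5136, -0.2074, 0.1934]
ee_rot: [0.986, 0.099, 0.135, -0.009]
ft_force: [-1.3, -1.4, -1.2]
finger_gap: -0.003
grip_force: 1.7
```

>>> play_rows([
  [0, [2.0, 0.4, 1.0], [-0.2, 1.1, 0]],
  [0, [3.4, 0.8, 1.7], [-0.4, 1.9, 0]],
])

```text
time_s: 4.68
eef_pos: [0.5172, -0.2066, 0.195]
ee_rot: [0.988, 0.099, 0.118, -0.007]
ft_force: [-2.9, -1.4, -1.4]
finger_gap: -0.004
grip_force: 1.6
```

>>> play_rows([
  [0, [2.0, 0.4, 0.9], [-0.2, 1.1, 0]],
  [0, [3.6, 0.8, 1.5], [-0.4, 1.9, 0]],
])

```text
time_s: 4.92
eef_pos: [0.521, -0.2058, 0.1967]
ee_rot: [0.99, 0.099, 0.102, -0.005]
ft_force: [-2.0, -2.9, -1.8]
finger_gap: -0.002
grip_force: 1.6
```

>>> play_rows([
  [0, [2.0, 0.4, 0.8], [-0.2, 1.1, 0]],
  [0, [3.6, 0.8, 1.4], [-0.4, 1.9, 0]],
])

```text
time_s: 5.18
eef_pos: [0.5246, -0.205, 0.1982]
ee_rot: [0.991, 0.1, 0.085, -0.003]
ft_force: [-2.7, -2.9, -2.0]
finger_gap: -0.003
grip_force: 1.6
```

```bash
python3 - <<'E'
from h import *
st,q=where(0)
for a in(.2,.25,.4,.6,.75):
  p,R=tool(q,-.0915,a,.115,.0225);print(a,((p-st['eef_pos'])*1e3).round(1),np.degrees((R*Ro.from_quat(st['ee_rot']).inv()).as_rotvec()).round(1))
E
```

```text
t 5.17 press xyz mm [-109.7  -90.9  198.2] F [-2.7 -2.9 -2. ] gap -0.0028768639998133236
0.2 [-5.  -1.6 -5. ] [ 0.9 -1.6  0. ]
0.25 [ 0.4 -0.5 -2.9] [0.4 1.2 0. ]
0.4 [17.   2.8  1.8] [-1.3  9.7 -0. ]
0.6 [39.8  7.5  4. ] [-3.6 20.9 -0.1]
0.75 [56.9 10.9  2.5] [-5.3 29.3 -0.1]
```

>>> play_rows([
  [0, [8, 1.6, 2.4], [-0.8, 4, 0]],
  [0, [16.6, 3.3, 4.7], [-1.7, 8.5, 0]],
  [0, [25, 5, 6], [-2.5, 12.7, 0]],
  [0, [33, 6.7, 6.6], [-3.2, 16.5, 0]],
  [0, [39.4, 8, 6.9], [-4, 19.7, 0]],
])

```text
time_s: 5.8
eef_pos: [0.5643, -0.1966, 0.2051]
ee_rot: [0.991, 0.101, -0.09, 0.014]
ft_force: [-3.8, -1.1, -1.2]
finger_gap: -0.002
grip_force: 1.5
```

>>> play_rows([
  [0, [4, 0.8, 0], [-0.4, 2, 0]],
  [0, [8, 1.6, -0.4], [-0.8, 4, 0]],
  [0, [8, 1.6, -0.4], [-0.8, 4, 0]],
])

```text
time_s: 6.18
eef_pos: [0.5735, -0.1948, 0.2046]
ee_rot: [0.987, 0.101, -0.123, 0.017]
ft_force: [-0.4, 0.8, -0.1]
finger_gap: -0.001
grip_force: 0.0
```

```bash
python3 - <<'E'
from h import *
st,q=where(0)
for a in(.65,.7,.75,.78,.8):
  p,R=tool(q,-.0915,a,.115,.0225);print(a,((p-st['eef_pos'])*1e3).round(1),np.degrees((R*Ro.from_quat(st['ee_rot']).inv()).as_rotvec()).round(1))
E
```

```text
t 6.17 press xyz mm [-59.7 -90.6 204.6] F [-0.4  0.8 -0.1] gap -0.0008262992170209657
0.65 [-3.4 -1.6 -2.6] [ 0.5  0.2 -0.3]
0.7 [ 2.3 -0.4 -3.1] [-0.1  3.  -0.3]
0.75 [ 8.   0.7 -3.8] [-0.6  5.8 -0.3]
0.78 [11.4  1.4 -4.4] [-1.   7.5 -0.3]
0.8 [13.7  1.9 -4.9] [-1.2  8.6 -0.3]
```

>>> play_rows([
  [0, [3, 0.6, -0.4], [-0.3, 1.4, 0]],
  [0, [6, 1.2, -0.8], [-0.6, 2.8, 0]],
  [0, [6, 1.2, -0.8], [-0.6, 2.8, 0]],
])

```text
time_s: 6.55
eef_pos: [0.5786, -0.194, 0.2039]
ee_rot: [0.984, 0.1, -0.148, 0.02]
ft_force: [-1.2, -0.4, 1.7]
finger_gap: -0.002
grip_force: 0.6
```

>>> play_rows([
  [0, [2, 0.4, -0.4], [-0.2, 1, 0]],
  [0, [2, 0.4, -0.4], [-0.2, 1, 0]],
])

```text
time_s: 6.8
eef_pos: [0.5801, -0.1937, 0.2034]
ee_rot: [0.982, 0.1, -0.158, 0.021]
ft_force: [-1.8, 0.2, 2.8]
finger_gap: 0.002
grip_force: 0.9
```

>>> play_rows([
  [0, [2, 0.4, -0.4], [-0.2, 1, 0]],
  [0, [2, 0.4, -0.4], [-0.2, 1, 0]],
])

```text
time_s: 7.05
eef_pos: [0.582, -0.1934, 0.2028]
ee_rot: [0.981, 0.1, -0.166, 0.022]
ft_force: [-1.3, -0.6, 1.2]
finger_gap: -0.003
grip_force: 1.0
```

```bash
python3 - <<'E'
from h import *
st,q=where(0)
for a in(.7,.75,.78,.8):
  p,R=tool(q,-.0915,a,.115,.0225);print(a,((p-st['eef_pos'])*1e3).round(1),np.degrees((R*Ro.from_quat(st['ee_rot']).inv()).as_rotvec()).round(1))
E
```

```text
t 7.05 press xyz mm [-51.2 -90.9 202.8] F [-1.3 -0.6  1.2] gap -0.0032040778613109406
0.7 [-6.1 -1.9 -1.3] [ 1.  -2.  -0.3]
0.75 [-0.4 -0.7 -2.1] [ 0.4  0.8 -0.3]
0.78 [ 3.  -0.  -2.7] [ 0.1  2.5 -0.3]
0.8 [ 5.2  0.4 -3.2] [-0.2  3.6 -0.3]
```

>>> play_rows([
  [0, [2, 0.4, -0.5], [-0.2, 1, 0]],
  [0, [2, 0.4, -0.5], [-0.2, 1, 0]],
])

```text
time_s: 7.3
eef_pos: [0.5841, -0.1929, 0.2022]
ee_rot: [0.979, 0.1, -0.175, 0.023]
ft_force: [-1.4, -0.8, 1.0]
finger_gap: -0.003
grip_force: 0.9
```

>>> play_rows([
  [0, [1.5, 0.3, -0.4], [-0.2, 0.7, 0]],
  [0, [1.5, 0.3, -0.4], [-0.2, 0.7, 0]],
])

```text
time_s: 7.55
eef_pos: [0.5855, -0.1926, 0.2019]
ee_rot: [0.978, 0.1, -0.181, 0.024]
ft_force: [-2.0, -0.6, 0.6]
finger_gap: 0.001
grip_force: 1.0
```

```bash
python3 - <<'E'
from h import *
st,q=where(0)
P=r.read_camera('scene');cv2.imwrite('pics/s2.png',cv2.resize(P['frame'][120:270,260:460,::-1],(800,600)))
for a in (.7,.75,.8):
    print(a,[((proj(P,P2W(q,[-.07+l*np.sin(a-.4),-.085,.085+l*np.cos(a-.4)]))-[260,120])*4).round() for l in(.092,.16)])
E
```

```text
t 7.55 press xyz mm [-47.6 -90.9 201.9] F [-2.  -0.6  0.6] gap 0.0005129049686711527
0.7 [array([348., 282.]), array([326., 207.])]
0.75 [array([342., 282.]), array([317., 206.])]
0.8 [array([337., 282.]), array([307., 207.])]
```

View pics/s2.png

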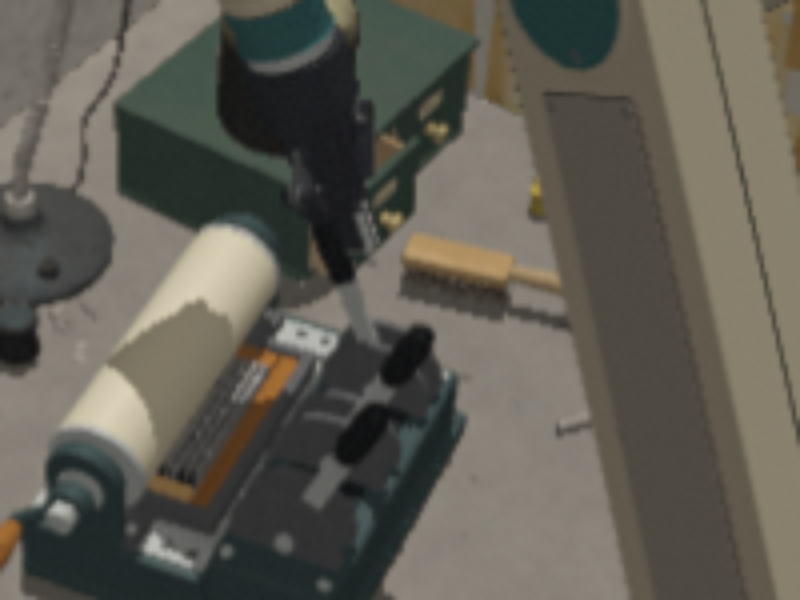

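The right lever is well over, with its handle base at about (345,278), but no stop has been felt yet. I keep on in small steps.

>>> play_rows([
  [0, [1.5, 0.3, -0.4], [-0.2, 0.7, 0]],
  [0, [1.5, 0.3, -0.4], [-0.2, 0.7, 0]],
])

```text
time_s: 7.85
eef_pos: [0.5869, -0.1923, 0.2016]
ee_rot: [0.977, 0.099, -0.187, 0.025]
ft_force: [-2.3, -0.6, 1.8]
finger_gap: -0.003
grip_force: 1.0
```

>>> play_rows([
  [0, [1.5, 0.3, -0.4], [-0.2, 0.7, 0]],
  [0, [1.5, 0.3, -0.4], [-0.2, 0.7, 0]],
])

```text
time_s: 8.1
eef_pos: [0.5881, -0.1921, 0.2013]
ee_rot: [0.976, 0.099, -0.194, 0.026]
ft_force: [-3.0, -1.2, 2.2]
finger_gap: -0.002
grip_force: 1.7
```

>>> play_rows([
  [0, [1.5, 0.3, -0.4], [-0.2, 0.7, 0]],
  [0, [1.5, 0.3, -0.4], [-0.2, 0.7, 0]],
])

```text
time_s: 8.35
eef_pos: [0.5889, -0.1919, 0.2012]
ee_rot: [0.974, 0.099, -0.201, 0.027]
ft_force: [-5.6, -1.4, 4.2]
finger_gap: -0.0
grip_force: 3.2
```

```bash
python3 - <<'E'
from h import *
st,q=where(0)
for y in(0,.085):
  p,R=tool(q,y,0,.115,.032);print(y,((p-st['eef_pos'])*1e3).round(1),np.degrees((R*Ro.from_quat(st['ee_rot']).inv()).as_rotvec()).round(1))
E
```

```text
t 8.35 press xyz mm [-44.  -90.9 201.2] F [-5.6 -1.4  4.2] gap -0.00038463381533050613
0 [-116.3   69.1  -22.7] [ 10.  -45.2   0. ]
0.085 [-133.1  152.5  -22.7] [ 10.  -45.2   0. ]
```

>>> play_rows([
  [0, [-10, -2, 6], [1, -5, 0]],
  [0, [-30, -6, 40], [2, -12, 0]],
  [0, [-60, -12, 90], [4, -20, 0]],
  [0, [-110, -20, 110], [6, -28, 0]],
  [0, [-160, -20, 110], [8, -36, 0]],
])

```text
time_s: 8.98
eef_pos: [0.4314, -0.2134, 0.3151]
ee_rot: [0.987, 0.1, 0.124, -0.007]
ft_force: [-0.8, -0.6, 0.7]
finger_gap: 0.0
grip_force: 0.0
```

```bash
python3 - <<'E'
from h import *
st,q=where(0)
for d in (.06,.032):
  p,R=tool(q,0,0,.115,d);print(((p-st['eef_pos'])*1e3).round(1),np.degrees((R*Ro.from_quat(st['ee_rot']).inv()).as_rotvec()).round(1))
E
```

```text
t 8.97 press xyz mm [-202.7  -80.6  315.1] F [-0.8 -0.6  0.7] gap 0.00012270243126261335
[  16.    85.5 -147.6] [ 2.3 -8.3 -0. ]
[  41.2   90.6 -136.7] [ 2.3 -8.3 -0. ]
```

>>> play_rows([
  [0, [4, 40, -40], [1, -4, 0]],
  [0, [12, 80, -80], [2, -7, 0]],
  [0, [16, 86, -125], [2.3, -8.3, 0]],
  [0, [17, 86, -147], [2.3, -8.3, 0]],
  [0, [17, 86, -147], [2.3, -8.3, 0]],
])

```text
time_s: 9.6
eef_pos: [0.4458, -0.1245, 0.1622]
ee_rot: [0.977, 0.097, 0.191, -0.025]
ft_force: [-0.3, -0.5, 0.4]
finger_gap: -0.002
grip_force: 0.0
```

```bash
python3 - <<'E'
from h import *
st,q=where(0)
for d in (.03,.0255):
  p,R=tool(q,0,0,.115,d);print(((p-st['eef_pos'])*1e3).round(1),np.degrees((R*Ro.from_quat(st['ee_rot']).inv()).as_rotvec()).round(1))
E
```

```text
t 9.6 press xyz mm [-170.9    3.6  162.2] F [-0.3 -0.5  0.4] gap -0.0016331372814391387
[28.6  2.1 17.1] [-0.5 -0.9 -0.1]
[32.7  3.  18.8] [-0.5 -0.9 -0.1]
```

>>> play_rows([
  [0, [14, 0, 7], [0, 0, 0]],
  [0, [26, 0, 14], [0, 0, 0]],
  [0, [26, 0, 14], [0, 0, 0]],
])

```text
time_s: 9.98
eef_pos: [0.4758, -0.127, 0.1809]
ee_rot: [0.976, 0.098, 0.194, -0.022]
ft_force: [0.5, 0.1, -0.1]
finger_gap: -0.002
grip_force: 0.0
```

```bash
python3 - <<'E'
from h import *
st,q=where(0)
for a in (0,.05):
  p,R=tool(q,0,a,.115,.0225);print(((p-st['eef_pos'])*1e3).round(1),np.degrees((R*Ro.from_quat(st['ee_rot']).inv()).as_rotvec()).round(1))
E
```

```text
t 9.97 press xyz mm [-142.    -4.8  180.9] F [ 0.5  0.1 -0.1] gap -0.0024741570300699477
[5.4 6.  1.3] [-0.2 -0.5 -0.1]
[10.2  7.   4.4] [-0.7  2.3 -0.1]
```

>>> play_rows([
  [0, [2.5, 4, 1], [0, 0, 0]],
  [0, [5.4, 5, 2], [0, 0, 0]],
  [0, [10.2, 6, 4.4], [-0.6, 2.8, 0]],
  [0, [12.7, 6.5, 5.7], [-0.9, 4.2, 0]],
  [0, [12.7, 6.5, 5.7], [-0.9, 4.2, 0]],
])

```text
time_s: 10.6
eef_pos: [0.4853, -0.1189, 0.1832]
ee_rot: [0.983, 0.098, 0.154, -0.019]
ft_force: [-2.8, 0.1, 1.0]
finger_gap: 0.001
grip_force: 0.8
```

>>> play_rows([
  [0, [2.0, 0.4, 1.0], [-0.2, 1.1, 0]],
  [0, [3.6, 0.8, 1.7], [-0.4, 1.9, 0]],
])

```text
time_s: 10.85
eef_pos: [0.4883, -0.1183, 0.185]
ee_rot: [0.986, 0.098, 0.137, -0.017]
ft_force: [-3.7, 1.2, 1.0]
finger_gap: -0.003
grip_force: 1.8
```

>>> play_rows([
  [0, [2.0, 0.4, 1.0], [-0.2, 1.1, 0]],
  [0, [3.0, 0.6, 1.5], [-0.4, 1.7, 0]],
])

```text
time_s: 11.1
eef_pos: [0.4922, -0.1177, 0.1869]
ee_rot: [0.987, 0.098, 0.123, -0.015]
ft_force: [-3.5, 0.4, 1.4]
finger_gap: -0.003
grip_force: 1.7
```

>>> play_rows([
  [0, [1.3, 0.3, 0.8], [-0.2, 0.7, 0]],
  [0, [2.5, 0.5, 1.5], [-0.3, 1.4, 0]],
])

```text
time_s: 11.35
eef_pos: [0.4945, -0.1172, 0.1882]
ee_rot: [0.989, 0.098, 0.11, -0.014]
ft_force: [-3.4, 0.2, 1.0]
finger_gap: -0.001
grip_force: 1.6
```

>>> play_rows([
  [0, [1.3, 0.3, 0.8], [-0.2, 0.7, 0]],
  [0, [2.5, 0.5, 1.5], [-0.3, 1.4, 0]],
])

```text
time_s: 11.6
eef_pos: [0.497, -0.1167, 0.1895]
ee_rot: [0.99, 0.099, 0.098, -0.013]
ft_force: [-2.4, 0.1, -1.7]
finger_gap: -0.005
grip_force: 1.5
```

```bash
python3 - <<'E'
from h import *
st,q=where(0)
for a in (.1,.15,.2,.25):
  p,R=tool(q,0,a,.115,.0225);print(a,((p-st['eef_pos'])*1e3).round(1),np.degrees((R*Ro.from_quat(st['ee_rot']).inv()).as_rotvec()).round(1))
E
```

```text
t 11.6 press xyz mm [-119.3    1.1  189.5] F [-2.4  0.1 -1.7] gap -0.005352622314352694
0.1 [-5.9 -2.3 -1.3] [ 0.9 -5.8  0. ]
0.15 [-0.8 -1.3  1.3] [ 0.3 -3.   0. ]
0.2 [ 4.5 -0.2  3.7] [-0.3 -0.2  0. ]
0.25 [9.9 0.9 5.8] [-0.9  2.6  0.1]
```

>>> play_rows([
  [0, [1.3, 0.3, 0.7], [0, 0.2, 0]],
  [0, [2.5, 0.5, 1.3], [0, 0.4, 0]],
])

```text
time_s: 11.85
eef_pos: [0.4994, -0.1163, 0.1908]
ee_rot: [0.991, 0.098, 0.095, -0.013]
ft_force: [-3.8, -0.3, -2.0]
finger_gap: -0.001
grip_force: 1.4
```

>>> play_rows([
  [0, [1.3, 0.3, 0.7], [0, 0.2, 0]],
  [0, [2.8, 0.5, 1.3], [0, 0.6, 0]],
])

```text
time_s: 12.1
eef_pos: [0.5022, -0.1159, 0.1923]
ee_rot: [0.991, 0.098, 0.09, -0.013]
ft_force: [-3.1, 0.2, -1.9]
finger_gap: -0.003
grip_force: 1.5
```

>>> play_rows([
  [0, [1.8, 0.4, 0.8], [-0.2, 0.8, 0]],
  [0, [3.5, 0.7, 1.5], [-0.3, 1.5, 0]],
])

```text
time_s: 12.35
eef_pos: [0.506, -0.1152, 0.194]
ee_rot: [0.992, 0.098, 0.076, -0.012]
ft_force: [-1.6, 0.3, -2.2]
finger_gap: 0.001
grip_force: 1.5
```

```bash
python3 - <<'E'
from h import *
st,q=where(0)
for a in (.2,.25,.4,.5,.6,.65):
  p,R=tool(q,0,a,.115,.0225);print(a,((p-st['eef_pos'])*1e3).round(1),np.degrees((R*Ro.from_quat(st['ee_rot']).inv()).as_rotvec()).round(1))
E
```

```text
t 12.35 press xyz mm [-110.1    0.8  194. ] F [-1.6  0.3 -2.2] gap 0.0007777994330480595
0.2 [-4.6 -1.8 -0.8] [ 0.  -2.7  0.1]
0.25 [ 0.8 -0.7  1.3] [-0.5  0.1  0.1]
0.4 [17.4  2.7  6. ] [-2.2  8.6  0.1]
0.5 [28.7  5.   7.7] [-3.4 14.2  0.1]
0.6 [40.2  7.3  8.2] [-4.5 19.8  0.2]
0.65 [45.9  8.5  8. ] [-5.1 22.6  0.2]
```

Middle is free too: 33 mm in and still light.

>>> play_rows([
  [0, [8, 1.6, 2.6], [-0.8, 4, 0]],
  [0, [17, 3.3, 5], [-1.7, 8.5, 0]],
  [0, [25, 5, 6.3], [-2.5, 12.7, 0]],
  [0, [33, 6.7, 7], [-3.2, 16.5, 0]],
  [0, [40, 8, 7.3], [-4, 19.7, 0]],
])

```text
time_s: 12.98
eef_pos: [0.5472, -0.1071, 0.2016]
ee_rot: [0.99, 0.098, -0.098, 0.006]
ft_force: [-2.9, -0.8, -0.5]
finger_gap: -0.0
grip_force: 1.3
```

>>> play_rows([
  [0, [4, 0.8, 0], [-0.4, 2, 0]],
  [0, [8, 1.6, -0.4], [-0.8, 4, 0]],
  [0, [12, 2.4, -1], [-1.2, 6, 0]],
  [0, [12, 2.4, -1], [-1.2, 6, 0]],
])

```text
time_s: 13.48
eef_pos: [0.5602, -0.1047, 0.2003]
ee_rot: [0.984, 0.097, -0.149, 0.011]
ft_force: [-0.3, -0.2, 0.6]
finger_gap: 0.003
grip_force: 0.0
```

```bash
python3 - <<'E'
from h import *
st,q=where(0)
for a in (.7,.75,.8):
  p,R=tool(q,0,a,.115,.0225);print(a,((p-st['eef_pos'])*1e3).round(1),np.degrees((R*Ro.from_quat(st['ee_rot']).inv()).as_rotvec()).round(1))
E
```

```text
t 13.47 press xyz mm [-54.9   0.3 200.3] F [-0.3 -0.2  0.6] gap 0.0027632499433960823
0.7 [-2.5 -0.8  1.2] [-0.4 -0.   0.3]
0.75 [3.2 0.3 0.4] [-0.9  2.8  0.3]
0.8 [ 8.9  1.5 -0.6] [-1.5  5.6  0.3]
```

>>> play_rows([
  [0, [2, 0.4, -0.3], [-0.2, 1, 0]],
  [0, [4, 0.8, -0.6], [-0.4, 2, 0]],
  [0, [4, 0.8, -0.6], [-0.4, 2, 0]],
])

```text
time_s: 13.85
eef_pos: [0.5624, -0.1041, 0.1998]
ee_rot: [0.981, 0.096, -0.167, 0.013]
ft_force: [-0.0, -0.4, 1.0]
finger_gap: -0.002
grip_force: 0.6
```

>>> play_rows([
  [0, [2, 0.4, -0.4], [-0.2, 1, 0]],
  [0, [2, 0.4, -0.4], [-0.2, 1, 0]],
])

```text
time_s: 14.1
eef_pos: [0.5641, -0.1036, 0.1991]
ee_rot: [0.979, 0.096, -0.177, 0.014]
ft_force: [-1.7, -0.9, 1.8]
finger_gap: 0.001
grip_force: 0.9
```

>>> play_rows([
  [0, [1.5, 0.3, -0.4], [-0.2, 0.7, 0]],
  [0, [1.5, 0.3, -0.4], [-0.2, 0.7, 0]],
])

```text
time_s: 14.35
eef_pos: [0.5655, -0.1033, 0.1987]
ee_rot: [0.978, 0.096, -0.183, 0.015]
ft_force: [-2.4, -1.0, 1.3]
finger_gap: -0.004
grip_force: 1.0
```

>>> play_rows([
  [0, [1.5, 0.3, -0.4], [-0.2, 0.7, 0]],
  [0, [1.5, 0.3, -0.4], [-0.2, 0.7, 0]],
])

```text
time_s: 14.6
eef_pos: [0.567, -0.1029, 0.1982]
ee_rot: [0.977, 0.096, -0.189, 0.016]
ft_force: [-1.2, -0.8, 1.3]
finger_gap: 0.003
grip_force: 1.0
```

>>> play_rows([
  [0, [1.5, 0.3, -0.4], [-0.2, 0.7, 0]],
  [0, [1.5, 0.3, -0.4], [-0.2, 0.7, 0]],
])

```text
time_s: 14.85
eef_pos: [0.5685, -0.1025, 0.1978]
ee_rot: [0.976, 0.096, -0.195, 0.017]
ft_force: [-1.5, -0.9, 1.5]
finger_gap: 0.001
grip_force: 1.1
```

>>> play_rows([
  [0, [1.5, 0.3, -0.4], [-0.2, 0.7, 0]],
  [0, [1.5, 0.3, -0.4], [-0.2, 0.7, 0]],
])

```text
time_s: 15.1
eef_pos: [0.5693, -0.1024, 0.1977]
ee_rot: [0.975, 0.095, -0.202, 0.018]
ft_force: [-4.0, -1.1, 3.5]
finger_gap: 0.001
grip_force: 2.7
```

>>> play_rows([
  [0, [1.2, 0.2, -0.4], [-0.1, 0.6, 0]],
  [0, [1.2, 0.2, -0.4], [-0.1, 0.6, 0]],
])

```text
time_s: 15.35
eef_pos: [0.5698, -0.1023, 0.1976]
ee_rot: [0.973, 0.095, -0.208, 0.019]
ft_force: [-6.6, -1.2, 4.5]
finger_gap: 0.001
grip_force: 3.7
```

At the stop (about 8 N, no more travel). Next is the left lever.

>>> play_rows([
  [0, [-10, -2, 6], [1, -5, 0]],
  [0, [-30, -6, 40], [2, -12, 0]],
  [0, [-60, -12, 90], [4, -20, 0]],
  [0, [-110, 0, 110], [6, -28, 0]],
  [0, [-160, 20, 110], [8, -36, 0]],
])

```text
time_s: 15.98
eef_pos: [0.413, -0.0828, 0.3112]
ee_rot: [0.988, 0.099, 0.118, -0.018]
ft_force: [-1.3, -0.4, 0.6]
finger_gap: -0.001
grip_force: 0.0
```

```bash
python3 - <<'E'
from h import *
st,q=where(0)
for d in (.06,.032):
  p,R=tool(q,.085,0,.115,d);print(((p-st['eef_pos'])*1e3).round(1),np.degrees((R*Ro.from_quat(st['ee_rot']).inv()).as_rotvec()).round(1))
E
```

```text
t 15.97 press xyz mm [-194.8   51.   311.2] F [-1.3 -0.4  0.6] gap -0.0007971569256303226
[  17.6   38.2 -143.6] [ 1.2 -9.2 -0.2]
[  42.8   43.3 -132.7] [ 1.2 -9.2 -0.2]
```

>>> play_rows([
  [0, [8, 20, -40], [0.5, -4, 0]],
  [0, [12, 36, -80], [1, -7, 0]],
  [0, [18, 38, -120], [1.2, -9.2, 0]],
  [0, [18, 38, -140], [1.2, -9.2, 0]],
  [0, [18, 38, -140], [1.2, -9.2, 0]],
])

```text
time_s: 16.6
eef_pos: [0.428, -0.0433, 0.1656]
ee_rot: [0.976, 0.099, 0.191, -0.023]
ft_force: [0.2, -0.4, 0.8]
finger_gap: 0.002
grip_force: 0.0
```

```bash
python3 - <<'E'
from h import *
st,q=where(0)
for d in (.03,.0225):
  p,R=tool(q,.085,0,.115,d);print(((p-st['eef_pos'])*1e3).round(1),np.degrees((R*Ro.from_quat(st['ee_rot']).inv()).as_rotvec()).round(1))
E
```

```text
t 16.6 press xyz mm [-172.3   86.8  165.6] F [ 0.2 -0.4  0.8] gap 0.001629904080652812
[29.6  4.2 13.6] [-0.3 -0.9 -0.2]
[36.4  5.6 16.6] [-0.3 -0.9 -0.2]
```

>>> play_rows([
  [0, [14, 1, 6], [0, 0, 0]],
  [0, [26, 3, 12], [0, 0, 0]],
  [0, [32, 5, 14], [0, 0, 0]],
  [0, [34, 5.5, 15], [0, 0, 0]],
  [0, [34, 5.5, 15], [0, 0, 0]],
])

```text
time_s: 17.23
eef_pos: [0.463, -0.0385, 0.1822]
ee_rot: [0.976, 0.099, 0.191, -0.022]
ft_force: [-0.4, 0.2, 0.5]
finger_gap: -0.0
grip_force: 0.0
```

>>> play_rows([
  [0, [2.5, 0.6, 1.3], [-0.3, 1.4, 0]],
  [0, [4.9, 1, 2.6], [-0.6, 2.8, 0]],
  [0, [7.4, 1.5, 3.9], [-0.9, 4.2, 0]],
  [0, [7.4, 1.5, 3.9], [-0.9, 4.2, 0]],
])

```text
time_s: 17.73
eef_pos: [0.4711, -0.037, 0.1862]
ee_rot: [0.983, 0.1, 0.155, -0.018]
ft_force: [-2.4, -0.8, 0.4]
finger_gap: 0.001
grip_force: 0.8
```

```bash
python3 - <<'E'
from h import *
st,q=where(0)
for a in (0,.05,.1):
  p,R=tool(q,.085,a,.115,.0225);print(a,((p-st['eef_pos'])*1e3).round(1),np.degrees((R*Ro.from_quat(st['ee_rot']).inv()).as_rotvec()).round(1))
E
```

```text
t 17.73 press xyz mm [-128.8   84.4  186.2] F [-2.4 -0.8  0.4] gap 0.0007993456977148008
0 [-6.7 -0.7 -4.1] [ 0.7 -5.  -0.2]
0.05 [-1.8  0.2 -0.9] [ 0.1 -2.2 -0.2]
0.1 [3.1 1.2 2. ] [-0.4  0.6 -0.2]
```

>>> play_rows([
  [0, [2.0, 0.4, 1.1], [-0.2, 0.9, 0]],
  [0, [4, 0.8, 2.1], [-0.4, 1.8, 0]],
])

```text
time_s: 17.98
eef_pos: [0.4739, -0.0363, 0.1878]
ee_rot: [0.985, 0.1, 0.138, -0.016]
ft_force: [-2.9, -0.4, -1.6]
finger_gap: -0.002
grip_force: 1.6
```

>>> play_rows([
  [0, [2.0, 0.4, 1.1], [-0.2, 0.9, 0]],
  [0, [3.5, 0.7, 1.8], [-0.4, 1.8, 0]],
])

```text
time_s: 18.23
eef_pos: [0.4779, -0.0356, 0.1899]
ee_rot: [0.987, 0.1, 0.122, -0.014]
ft_force: [-3.5, 0.6, -1.1]
finger_gap: 0.002
grip_force: 1.6
```

>>> play_rows([
  [0, [1.5, 0.3, 0.7], [-0.2, 0.9, 0]],
  [0, [3.0, 0.6, 1.4], [-0.4, 1.8, 0]],
])

```text
time_s: 18.48
eef_pos: [0.481, -0.035, 0.1914]
ee_rot: [0.989, 0.1, 0.107, -0.013]
ft_force: [-3.3, 1.1, -0.3]
finger_gap: 0.003
grip_force: 1.6
```

>>> play_rows([
  [0, [1.5, 0.3, 0.7], [-0.2, 0.9, 0]],
  [0, [3.0, 0.6, 1.3], [-0.4, 1.6, 0]],
])

```text
time_s: 18.73
eef_pos: [0.4841, -0.0344, 0.1928]
ee_rot: [0.991, 0.1, 0.093, -0.01]
ft_force: [-3.9, -0.0, -0.7]
finger_gap: 0.002
grip_force: 1.5
```

>>> play_rows([
  [0, [2, 0.4, 0.8], [-0.2, 0.9, 0]],
  [0, [4.0, 0.8, 1.6], [-0.4, 1.8, 0]],
])

```text
time_s: 18.98
eef_pos: [0.4881, -0.0336, 0.1944]
ee_rot: [0.992, 0.1, 0.077, -0.009]
ft_force: [-3.0, -0.0, -0.3]
finger_gap: 0.001
grip_force: 1.5
```

```bash
python3 - <<'E'
from h import *
st,q=where(0)
for a in (.2,.25,.4,.6,.65):
  p,R=tool(q,.085,a,.115,.0225);print(a,((p-st['eef_pos'])*1e3).round(1),np.degrees((R*Ro.from_quat(st['ee_rot']).inv()).as_rotvec()).round(1))
E
```

```text
t 18.98 press xyz mm [-111.5   84.3  194.4] F [-3.  -0.  -0.3] gap 0.001247408390675962
0.2 [-3.5 -0.  -1.1] [ 0.4 -2.6 -0.1]
0.25 [1.8 1.1 1. ] [-0.1  0.2 -0.1]
0.4 [18.4  4.4  5.6] [-1.9  8.7 -0.1]
0.6 [41.3  9.1  7.8] [-4.1 19.9 -0.1]
0.65 [47.  10.2  7.6] [-4.7 22.7 -0.1]
```

>>> play_rows([
  [0, [8.5, 2, 2.6], [-0.8, 4, 0]],
  [0, [18, 3.8, 5.2], [-1.8, 8.7, 0]],
  [0, [26, 5.4, 6.6], [-2.6, 12.7, 0]],
  [0, [34, 7, 7.3], [-3.3, 16.5, 0]],
  [0, [41, 8.4, 7.5], [-4.1, 19.9, 0]],
])

```text
time_s: 19.6
eef_pos: [0.53, -0.0251, 0.2019]
ee_rot: [0.99, 0.1, -0.1, 0.01]
ft_force: [-2.1, -0.1, -0.4]
finger_gap: -0.003
grip_force: 1.3
```

>>> play_rows([
  [0, [3.5, 0.8, 0], [-0.3, 1.8, 0]],
  [0, [7, 1.4, -0.4], [-0.7, 3.5, 0]],
  [0, [10, 2, -0.8], [-1, 5, 0]],
  [0, [10, 2, -0.8], [-1, 5, 0]],
])

```text
time_s: 20.1
eef_pos: [0.54, -0.0232, 0.201]
ee_rot: [0.985, 0.1, -0.142, 0.014]
ft_force: [-0.2, 0.1, 0.7]
finger_gap: -0.0
grip_force: 0.1
```

```bash
python3 - <<'E'
from h import *
st,q=where(0)
for a in (.7,.75,.8):
  p,R=tool(q,.085,a,.115,.0225);print(a,((p-st['eef_pos'])*1e3).round(1),np.degrees((R*Ro.from_quat(st['ee_rot']).inv()).as_rotvec()).round(1))
E
```

```text
t 20.1 press xyz mm [-58.5  84.2 201. ] F [-0.2  0.1  0.7] gap -0.0004690977578483212
0.7 [0.8 1.  0.5] [-0.2  0.7 -0.1]
0.75 [ 6.5  2.2 -0.2] [-0.8  3.5 -0.1]
0.8 [12.1  3.3 -1.3] [-1.4  6.3 -0.1]
```

>>> play_rows([
  [0, [2.5, 0.5, -0.2], [-0.2, 1, 0]],
  [0, [5, 1, -0.5], [-0.5, 2.4, 0]],
  [0, [5, 1, -0.5], [-0.5, 2.4, 0]],
])

```text
time_s: 20.48
eef_pos: [0.5446, -0.0223, 0.2004]
ee_rot: [0.981, 0.099, -0.164, 0.016]
ft_force: [-1.4, 0.7, 0.9]
finger_gap: 0.002
grip_force: 0.6
```

>>> play_rows([
  [0, [1.5, 0.3, -0.3], [-0.2, 0.8, 0]],
  [0, [3, 0.6, -0.5], [-0.3, 1.5, 0]],
])

```text
time_s: 20.72
eef_pos: [0.5469, -0.0218, 0.2002]
ee_rot: [0.979, 0.099, -0.177, 0.017]
ft_force: [-1.6, -1.5, 2.6]
finger_gap: 0.001
grip_force: 1.3
```

>>> play_rows([
  [0, [1, 0.2, -0.2], [-0.1, 0.5, 0]],
  [0, [2, 0.4, -0.4], [-0.2, 1, 0]],
])

```text
time_s: 20.98
eef_pos: [0.5491, -0.0213, 0.1997]
ee_rot: [0.977, 0.099, -0.186, 0.018]
ft_force: [-1.6, -0.3, 2.3]
finger_gap: 0.001
grip_force: 1.3
```

>>> play_rows([
  [0, [1.5, 0.3, -0.4], [-0.2, 0.7, 0]],
  [0, [1.5, 0.3, -0.4], [-0.2, 0.7, 0]],
])

```text
time_s: 21.22
eef_pos: [0.5509, -0.0209, 0.1989]
ee_rot: [0.976, 0.099, -0.192, 0.019]
ft_force: [-0.5, 0.3, 2.0]
finger_gap: 0.001
grip_force: 0.7
```

>>> play_rows([
  [0, [1.3, 0.3, -0.4], [-0.2, 0.6, 0]],
  [0, [1.3, 0.3, -0.4], [-0.2, 0.6, 0]],
])

```text
time_s: 21.48
eef_pos: [0.5519, -0.0206, 0.1986]
ee_rot: [0.975, 0.098, -0.197, 0.02]
ft_force: [-1.5, -0.5, 1.7]
finger_gap: 0.001
grip_force: 0.9
```

>>> play_rows([
  [0, [1.3, 0.3, -0.4], [-0.2, 0.6, 0]],
  [0, [1.3, 0.3, -0.4], [-0.2, 0.6, 0]],
])

```text
time_s: 21.72
eef_pos: [0.5528, -0.0203, 0.1984]
ee_rot: [0.974, 0.098, -0.203, 0.022]
ft_force: [-2.3, -1.0, 2.5]
finger_gap: -0.002
grip_force: 1.7
```

>>> play_rows([
  [0, [1.3, 0.3, -0.4], [-0.2, 0.6, 0]],
  [0, [1.3, 0.3, -0.4], [-0.2, 0.6, 0]],
])

```text
time_s: 21.98
eef_pos: [0.5535, -0.0202, 0.1983]
ee_rot: [0.973, 0.098, -0.209, 0.023]
ft_force: [-5.0, -1.5, 4.7]
finger_gap: 0.005
grip_force: 3.2
```

The push has risen to about 7 N, so this lever is at its stop. I withdraw and check.

>>> play_rows([
  [0, [-10, -2, 6], [1, -5, 0]],
  [0, [-30, -6, 40], [2, -12, 0]],
  [0, [-60, -12, 90], [4, -20, 0]],
  [0, [-110, -20, 110], [5, -25, 0]],
  [0, [-160, -20, 120], [5, -25, 0]],
])

```text
time_s: 22.6
eef_pos: [0.3938, -0.0402, 0.3202]
ee_rot: [0.995, 0.099, 0.016, 0.002]
ft_force: [-0.2, -0.3, -0.1]
finger_gap: -0.006
grip_force: 0.0
```

>>> play_rows([
  [0, [-10, -50, 10], [0, 0, 0]],
  [0, [-20, -100, 20], [0, 0, 0]],
  [0, [-30, -150, 20], [0, 0, 0]],
  [0, [-30, -200, 20], [0, 0, 0]],
  [0, [-30, -200, 20], [0, 0, 0]],
])

```text
time_s: 23.22
eef_pos: [0.3652, -0.2432, 0.3379]
ee_rot: [0.995, 0.097, 0.013, 0.002]
ft_force: [-0.7, 0.0, -1.0]
finger_gap: 0.004
grip_force: 0.0
```

```bash
python3 - <<'E'
from h import *
st,q=where(0)
P=r.read_camera('scene');o=np.array([250,130]);im=cv2.resize(P['frame'][130:280,250:450,::-1],(800,600))
for y in(.085,0,-.085):
  for a,c in((.75,(0,0,255)),(.8,(0,255,0))):
    A,B=[tuple(int(v) for v in (proj(P,P2W(q,[-.07+l*np.sin(a-.4),y,.085+l*np.cos(a-.4)]))-o)*4+2) for l in(.06,.18)]
    cv2.line(im,A,B,c,1)
cv2.imwrite('pics/end.png',im)
E
```

```text
t 23.23 press xyz mm [-273.5  -96.7  337.9] F [-0.7  0.  -1. ] gap 0.003719408059351573
```

View pics/end.png

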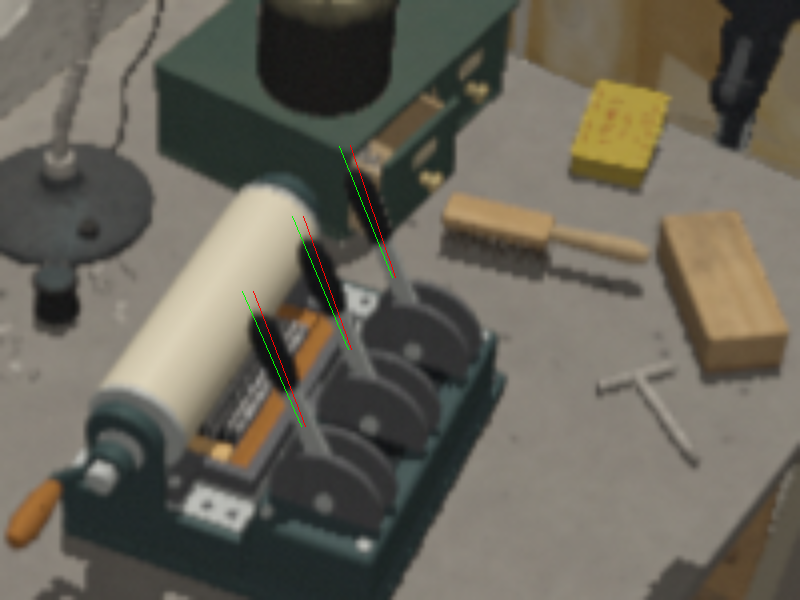

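All three handles lean to the cylinder and stand parallel. Their slope matches the 0.80 line, with tips at about (258,318), (305,240) and (352,172), and the tools have not moved. I hand in.

```bash
python3 -c "
from workcell import r
print(r.finish_job())"
```

```text
the job is handed in; nothing more can be done
None
```

All three clamp levers were thrown fully home to their stops (right, then middle, then left) with light pushes peaking at about 8 N; the tools were left where they lay, and the job was handed in with the arm clear (no verdict was returned).

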